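Strip the returned control units into a pile of covers and a pile of boards

TASK

Strip the four aluminium control units on the mat, of which some may already lack their cover or their board: lift the loose grey cover off each and stack all covers squarely, right side up, in one pile on the white pad, and take out each indigo tray with its circuit board and stack all trays squarely, right side up, in one pile on the yellow pad, both piles centred on their pads with their long sides along the pads' long sides. Leave the emptied chassis standing upright on the mat, and do not disturb the jar, spool, screwdriver or tweezers.

Things in the scene. Friction and masses are not known exactly. Their poses are not given: they have to be found in the camera images.
- chassis1: Loose aluminium chassis 1 (300 g): 78 (x) x 50 (y) x 30 mm high. Origin: centre of underside, z up. Floor 38 mm wide, 10 mm thick; 3 mm wall, 30 mm high, at each x end; 29 mm high corner flanges on the long sides leave the middle 54 mm of each open. Brass stub on the -x end.
- carrier1: Indigo tray with a green circuit board sunk in it: flat slab 68 (x) x 42 (y) x 10 mm, 60 g; trays stack flat. Origin: centre of underside, 10 mm above chassis 1's underside at the start, under the cover. Play 2 mm at the ends, 1.5 mm at the sides. Grip across y (42 mm) in the open middle of the chassis's long sides, where it overhangs the floor by 2 mm. None if absent.
- cover1: Grey plastic lid with black slots on top, loose on chassis 1, 2 mm play all round: 92 (x) x 64 (y) x 14 mm, 80 g; top 4 mm, skirt 5 mm thick and 10 mm deep. Origin: centre of the skirt's lower edge, 20 mm above the chassis's underside at the start; z up. Lifts straight up, gripped across y. Covers stack skirt on top, 14 mm each. None if absent.
- chassis2: Loose aluminium chassis 2 (300 g): 78 (x) x 50 (y) x 30 mm high. Origin: centre of underside, z up. Floor 38 mm wide, 10 mm thick; 3 mm wall, 30 mm high, at each x end; 29 mm high corner flanges on the long sides leave the middle 54 mm of each open. Brass stub on the -x end.
- carrier2: Indigo tray with a green circuit board sunk in it: flat slab 68 (x) x 42 (y) x 10 mm, 60 g; trays stack flat. Origin: centre of underside, 10 mm above chassis 2's underside at the start, under the cover. Play 2 mm at the ends, 1.5 mm at the sides. Grip across y (42 mm) in the open middle of the chassis's long sides, where it overhangs the floor by 2 mm. None if absent.
- cover2: Grey plastic lid with black slots on top, loose on chassis 2, 2 mm play all round: 92 (x) x 64 (y) x 14 mm, 80 g; top 4 mm, skirt 5 mm thick and 10 mm deep. Origin: centre of the skirt's lower edge, 20 mm above the chassis's underside at the start; z up. Lifts straight up, gripped across y. Covers stack skirt on top, 14 mm each. None if absent.
- chassis3: Loose aluminium chassis 3 (300 g): 78 (x) x 50 (y) x 30 mm high. Origin: centre of underside, z up. Floor 38 mm wide, 10 mm thick; 3 mm wall, 30 mm high, at each x end; 29 mm high corner flanges on the long sides leave the middle 54 mm of each open. Brass stub on the -x end.
- carrier3: Indigo tray with a green circuit board sunk in it: flat slab 68 (x) x 42 (y) x 10 mm, 60 g; trays stack flat. Origin: centre of underside, 10 mm above chassis 3's underside at the start, under the cover. Play 2 mm at the ends, 1.5 mm at the sides. Grip across y (42 mm) in the open middle of the chassis's long sides, where it overhangs the floor by 2 mm. None if absent.
- cover3: Grey plastic lid with black slots on top, loose on chassis 3, 2 mm play all round: 92 (x) x 64 (y) x 14 mm, 80 g; top 4 mm, skirt 5 mm thick and 10 mm deep. Origin: centre of the skirt's lower edge, 20 mm above the chassis's underside at the start; z up. Lifts straight up, gripped across y. Covers stack skirt on top, 14 mm each. None if absent.
- chassis4: Loose aluminium chassis 4 (300 g): 78 (x) x 50 (y) x 30 mm high. Origin: centre of underside, z up. Floor 38 mm wide, 10 mm thick; 3 mm wall, 30 mm high, at each x end; 29 mm high corner flanges on the long sides leave the middle 54 mm of each open. Brass stub on the -x end.
- carrier4: Indigo tray with a green circuit board sunk in it: flat slab 68 (x) x 42 (y) x 10 mm, 60 g; trays stack flat. Origin: centre of underside, 10 mm above chassis 4's underside at the start, under the cover. Play 2 mm at the ends, 1.5 mm at the sides. Grip across y (42 mm) in the open middle of the chassis's long sides, where it overhangs the floor by 2 mm. None if absent.
- cover4: Grey plastic lid with black slots on top, loose on chassis 4, 2 mm play all round: 92 (x) x 64 (y) x 14 mm, 80 g; top 4 mm, skirt 5 mm thick and 10 mm deep. Origin: centre of the skirt's lower edge, 20 mm above the chassis's underside at the start; z up. Lifts straight up, gripped across y. Covers stack skirt on top, 14 mm each. None if absent.
- white_pad: Fixed white sheet with a black border, flush with the mat (no obstacle): the place for the pile of covers. White field 96 x 68 mm, border outside 104 x 76 mm. Origin: its centre, on the table's surface (things set on it rest at z = 0); x along its longer side.
- yellow_pad: Fixed yellow sheet with a black border, flush with the mat (no obstacle): the place for the pile of board trays. Yellow field 72 x 46 mm, border outside 80 x 54 mm. Origin: its centre, on the table's surface (things set on it rest at z = 0); x along its longer side.
- jar: Bystander: small black jar with a screw cap, 38 mm across, 34 mm high; origin under its centre.
- solder_spool: Bystander: bare metal spool standing on its flange, 44 mm across, 33 mm high; origin under its centre.
- screwdriver: Bystander: screwdriver with a red handle, 160 mm long, lying on the mat along its x.
- tweezers: Bystander: steel tweezers, about 120 mm long and 16 mm wide, lying flat along their x.
There are look-alikes about, which are no part of the job. What is shaped like the cover1 but pink is not meant. What is shaped like the chassis4 but blue is not meant.

How it is judged:
By the outcome, as a careful person would: the job done as asked, in the order asked, and still so for the second after the job is handed in, with the robot touching nothing.
Of cover1, cover2, cover3, cover4 only 3 to 4 are there at a start; the rules pass over those that are not, and their reading is None.
Of carrier1, carrier2, carrier3, carrier4 only 3 to 4 are there at a start; the rules pass over those that are not, and their reading is None.
At some moment in a run one of chassis1, chassis2, chassis3, chassis4 may be knocked a few centimetres aside while the robot is not near it.
It also fails if it takes over 210 s, if anything falls off the work surface, if the arm or the gripper's body presses on something with over 40 N, if the wrist force passes 120 N, or if a joint passes its speed limit or range.

ROBOT

A 6-joint arm with a two-finger parallel gripper is mounted at the origin on the work surface. World frame = base frame: x ahead of the robot, y to its left, z up, the work surface at z = 0. Lengths are in mm, angles in rad, forces in N, time in s.
With the tool pointing down it reaches from about 350 to 875 mm from the base axis. Payload 4.2 kg.
Tool frame: the origin (TCP) lies on the mounting face of the last link; the fingertips stand 173 mm ahead of it and the grasp point (between the pads) lies 155 mm ahead of it; z points along the fingers, y is the line along which they close (so a half turn about z gives the same grasp; the last joint's range is limited). The gripper opens to 85 mm and grips with 20 to 120 N. Pads are 22 mm wide; open, the fingers measure 114 mm over their backs; the gripper's body (76 mm by 85 mm) begins 54 mm behind the grasp point. The pads swing forward as they close: fully open they stand 13 mm farther back than shut.
Start: joints at [1.506, 0.385, 0.008, 0, -1.194, -0.259], TCP at [198.825, 592.511, 404.712] pointing down, gripper open.
Joint ranges: [-3.14, 3.14], [-1.21, 2.06], [-1.07, 1.41], [-3.16, 2.05], [-2.99, -0.16], [-3.1, 3.1]. Speed limits (rad/s): [2.79, 2.79, 3.14, 3.14, 3.14, 3.14].

INTERFACE

Orientations are given as a unit quaternion [x, y, z, w].
In Python, from bench import arm gives the robot as it stands. The module is installed in compiled form; this text tells all that it offers.
- The arm moves only by the tool move_arm, never from a script. Its arguments are lists of equal length, an entry for each row: "fingers": the finger opening in mm, from 0 to 85.4; "travel": the shift along the tool's x, y, z in mm, a list of three; "dr": the turn, a rotation vector about the tool's x, y, z in rad, a list of three. A call has 1 to 10 rows; each row is the pose to reach, as a shift and turn from the pose commanded when the call began, along the tool's axes at that moment; what a row does not reach only later rows make up. A row lasts 1/10 s, in which the tool goes at most 50 mm and 8.59 degrees, less where a joint would pass 70% of its speed; a pose out of reach is approached as far as the arm can. A call with a gripper value outside its range is refused whole. The fingers move at their own pace and stop on an object; the grip force is fixed at half the most. Time passes only in rows, so rows that repeat a pose let the fingers close. It gives the time, the measured TCP pose, the force, the opening and the grip force at its end, in the units of the state.
- arm.read_state(): the state, without advancing time (a new reading comes with each control period).
- arm.get_image(name): name is "side" or "top" or "wrist"; returns the picture (420x560x3 uint8, red, green, blue); there is no depth.
- arm.camera_model(name): a dict with "intrinsics" (3x3 intrinsics, pixels), "k1" (the pictures are not rectified: a ray, as slopes to the right and down, at radius r is drawn at 1 + k1 r^2 times it, then the intrinsics apply), "pose" (4x4, takes a point from camera to world coordinates). Camera axes: x right, y up, looking along -z (the intrinsics and any distortion apply to the point x, -y, -z); pixel columns grow to the right and rows downward; lengths in mm; the calibration is good to about 2 mm. A picture is of the moment at which its call begins: read the wrist's pose just before it. camera_model takes no time and is no camera call; for the wrist camera it gives the pose at the moment of the call.
- arm.job_done(): hands the job in; it is judged then, once.
The state is a dict: "clock": time; "joints": joint angles; "joint_vel": joint speeds; "joint_efforts": joint torques, N m; "position": TCP position; "ee_rot": TCP orientation; "contact_force": force on the tool from outside, world axes, zero at the start; "wrist_torque": the same for the moment, N m; "gripper_width": finger opening in mm; "grasp_force": force on a finger pad.
Only numpy, scipy, OpenCV 4.12 (cv2) and the standard library are available. Lean on these libraries where they do the work, as an engineer would, in place of code of your own. Each camera call takes 0.05 s, during which the arm holds its last target. There are 200 camera calls.

## Working session

There is one attempt and no reset: what is moved stays moved. The work goes in short steps, Python scripts to look and compute and a tool call to move; the robot and the scene stay as the last step left them, time stands still between calls to the robot, and variables do not carry over. Pictures are saved under pics/ and viewed, at most 14 in all, crops included, and the job is handed in when it is done.

Besides the shell and the picture viewer there is one more tool, called after "Call:" as name(argument=value, ...) on one line, values as JSON. move_arm: Moves the arm, as the interface text tells. Its arguments: {"type":"object","properties":{"fingers":{"type":"array","items":{"type":"number"}},"travel":{"type":"array","items":{"type":"array","items":{"type":"number"}}},"dr":{"type":"array","items":{"type":"array","items":{"type":"number"}}}},"required":["fingers","travel","dr"]}

```bash
mkdir -p pics; cat > h.py <<'E'
import numpy as np, cv2
from bench import arm
from scipy.spatial.transform import Rotation as R
def grab(n,f):
    m=arm.camera_model(n); im=arm.get_image(n); cv2.imwrite(f'pics/{f}.png',im[:,:,::-1]); np.savez(f'pics/{f}.npz',K=m['intrinsics'],k1=m['k1'],P=m['pose']); return im
def w(f,px,z):
    d=np.load(f'pics/{f}.npz');K=d['K'];k1=float(d['k1']);P=d['P']
    px=np.array(px,float).reshape(-1,2)
    s=np.c_[(px[:,0]-K[0,2])/K[0,0],(px[:,1]-K[1,2])/K[1,1]]
    u=s.copy()
    for _ in range(20): u=s/(1+k1*(u**2).sum(1,keepdims=True))
    r=np.c_[u[:,0],-u[:,1],-np.ones(len(u))]@P[:3,:3].T
    t=(z-P[2,3])/r[:,2]
    return P[:3,3]+r*t[:,None]
E
python3 - <<'E'
from h import *
a=grab('top','top0');b=grab('side','side0');c=grab('wrist','wr0')
cv2.imwrite('pics/top0b.png',cv2.resize(a[:,:,::-1],(800,600),interpolation=cv2.INTER_CUBIC))
for n in ('top','side','wrist'):
    m=arm.camera_model(n);print(n,np.round(m['intrinsics'],1).tolist(),m['k1'],np.round(m['pose'],3).tolist())
print(arm.read_state())
E
```

```text
top [[490.4, 0.0, 287.3], [0.0, 490.4, 210.3], [0.0, 0.0, 1.0]] -0.1317621783820896 [[0.024, 0.994, -0.109, 412.995], [-1.0, 0.023, -0.01, -49.553], [-0.008, 0.109, 0.994, 1492.327], [0.0, 0.0, 0.0, 1.0]]
side [[459.8, 0.0, 284.2], [0.0, 459.8, 207.5], [0.0, 0.0, 1.0]] -0.13486583990529985 [[0.848, 0.303, -0.435, 123.455], [-0.53, 0.488, -0.693, -768.042], [0.003, 0.818, 0.575, 656.473], [0.0, 0.0, 0.0, 1.0]]
wrist [[320.7, 0.0, 279.4], [0.0, 320.7, 207.1], [0.0, 0.0, 1.0]] 0.01624286646754793 [[-0.318, 0.904, 0.287, 270.176], [-0.948, -0.304, -0.094, 567.985], [0.003, -0.302, 0.953, 372.715], [0.0, 0.0, 0.0, 1.0]]
{'clock': 0.15, 'joints': array([ 1.50560854e+00,  3.85384165e-01,  6.95260944e-03, -3.23881699e-04,
       -1.19402527e+00, -2.58656829e-01]), 'joint_vel': array([ 0.00070583, -0.00152915,  0.00400393,  0.0020369 ,  0.00012136,
        0.00037097]), 'joint_efforts': array([ 3.04238256e-04, -3.92677152e+01,  1.88582468e+01,  4.18871507e+00,
       -3.44300752e-03, -3.39091315e-06]), 'position': array([198.77428299, 592.39434848, 403.87929165]), 'ee_rot': array([ 9.86909222e-01, -1.61274536e-01, -6.96400143e-05,  8.40907238e-04]), 'contact_force': array([-0.84254598, -0.44741513,  0.16775754]), 'wrist_torque': array([ 0.01261338, -0.03002976,  0.04995284]), 'grasp_force': 0.0, 'gripper_width': 85.31448170973296}
```

View pics/top0b.png

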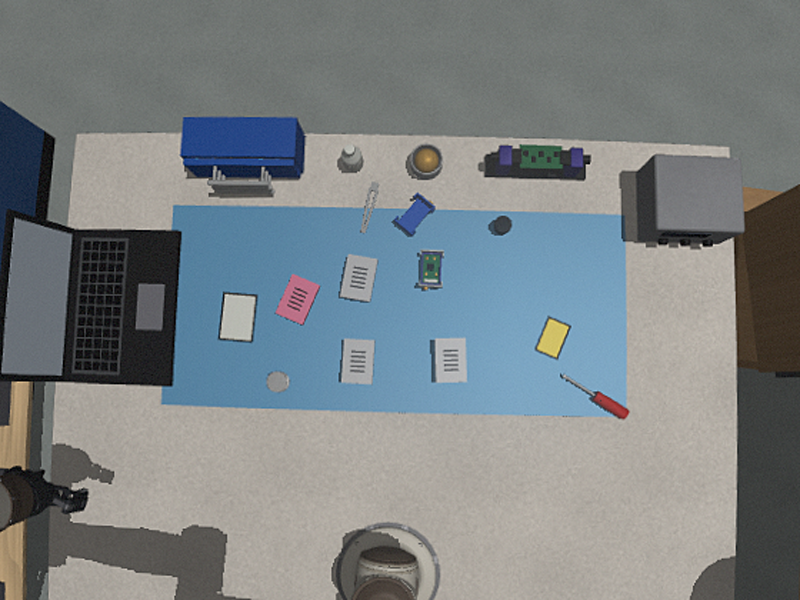

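View pics/side0.png

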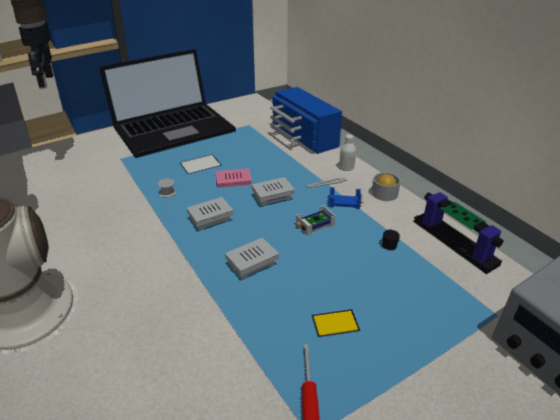

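The side and top views show three covered units, at (358,277), (357,361) and (449,360) in the 800 px top view. One uncovered unit still has its board, at (430,269). The white pad is at (238,317) and the yellow pad at (553,337). The pink cover and blue chassis are the decoys.

```bash
cat >> h.py <<'E'
def rect(f,im,mask,z,mn=60,mx=1e6,zs=None):
    cs,_=cv2.findContours(mask.astype(np.uint8),cv2.RETR_EXTERNAL,cv2.CHAIN_APPROX_NONE)
    out=[]
    for c in cs:
        if mn<cv2.contourArea(c)<mx:
            p=w(f,c[:,0,:],z)[:,:2]
            (cx,cy),(a,b),t=cv2.minAreaRect(p.astype(np.float32))
            if a<b: a,b,t=b,a,t+90
            t=(t+90)%180-90
            out.append((np.round([cx,cy,a,b,t],1).tolist(),c[:,0].mean(0).round().tolist()))
    return out
E
python3 - <<'E'
from h import *
im=cv2.imread('pics/top0.png')
hsv=cv2.cvtColor(im,cv2.COLOR_BGR2HSV);H,S,V=[hsv[:,:,i].astype(int) for i in range(3)]
roi=np.zeros(H.shape,bool);roi[140:292,118:440]=1
blue=(H>95)&(H<112)&(S>80)
print('nonblue grey z34',rect('top0',im,roi&(S<60)&(V>110),34))
print('white z0',rect('top0',im,roi&(S<60)&(V>110),0))
print('yellow',rect('top0',im,roi&(H>20)&(H<35)&(S>120),0))
print('pcb',rect('top0',im,roi&(H>40)&(H<85)&(S>60),20,20))
print(w('top0',[[501/1.4286,225/1.4286],[277/1.4286,381/1.4286],[430/1.4286,269/1.4286]],20))
# wrist cam in tool frame
s=arm.read_state();m=np.array(arm.camera_model('wrist')['pose'])
T=np.eye(4);T[:3,:3]=R.from_quat(s['ee_rot']).as_matrix();T[:3,3]=s['position']
print(np.round(np.linalg.inv(T)@m,3)); print(np.round(T,3))
E
```

```text
nonblue grey z34 [([340.2, 38.2, 861.5, 24.2, -88.5], [260.0, 289.0]), ([396.1, 237.4, 45.3, 41.6, -88.2], [194.0, 267.0]), ([443.2, 72.8, 92.1, 65.5, -2.2], [250.0, 253.0]), ([451.4, -119.9, 91.9, 65.3, 1.3], [315.0, 252.0]), ([529.1, 329.7, 94.9, 67.5, -3.8], [166.0, 222.0]), ([619.0, 76.0, 92.2, 65.1, -8.5], [251.0, 194.0]), ([533.0, -489.2, 354.2, 9.2, -0.4], [439.0, 228.0]), ([778.9, -278.1, 406.9, 31.5, -88.3], [369.0, 144.0]), ([749.3, 228.9, 534.4, 69.1, -89.1], [201.0, 144.0])]
white z0 [([338.5, 40.3, 881.6, 24.8, -88.5], [260.0, 289.0]), ([395.7, 244.1, 46.3, 42.5, -88.2], [194.0, 267.0]), ([443.9, 75.6, 94.3, 67.1, -2.2], [250.0, 253.0]), ([452.3, -121.5, 94.0, 66.9, 1.3], [315.0, 252.0]), ([531.8, 338.5, 97.1, 69.1, -3.8], [166.0, 222.0]), ([623.8, 79.0, 94.3, 66.7, -8.5], [251.0, 194.0]), ([535.8, -499.5, 362.5, 9.4, -0.4], [439.0, 228.0]), ([787.4, -283.5, 416.4, 32.3, -88.3], [369.0, 144.0]), ([757.1, 235.3, 546.9, 70.7, -89.1], [201.0, 144.0])]
yellow [([503.6, -338.8, 70.9, 45.4, -22.2], [386.0, 236.0])]
pcb [([644.5, -76.0, 58.4, 33.4, 1.1], [301.0, 187.0])]
[[ 741.12879148 -224.92164587   20.        ]
 [ 396.75999676  241.98531646   20.        ]
 [ 641.98145021  -74.55923105   20.        ]]
[[ 1.0000e-03  9.5300e-01  3.0200e-01  7.5454e+01]
 [ 1.0000e+00 -0.0000e+00 -1.0000e-03  3.5800e-01]
 [-1.0000e-03  3.0200e-01 -9.5300e-01  3.1175e+01]
 [ 0.0000e+00  0.0000e+00  0.0000e+00  1.0000e+00]]
[[ 9.48000e-01 -3.18000e-01 -0.00000e+00  1.98774e+02]
 [-3.18000e-01 -9.48000e-01 -2.00000e-03  5.92394e+02]
 [ 0.00000e+00  2.00000e-03 -1.00000e+00  4.03879e+02]
 [ 0.00000e+00  0.00000e+00  0.00000e+00  1.00000e+00]]
```

View pics/wr0.png

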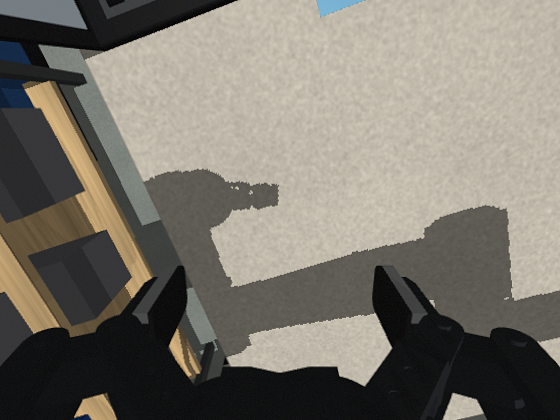

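```bash
cat >> h.py <<'E'
def st():
    s=arm.read_state();M=R.from_quat(s['ee_rot']).as_matrix()
    return s,M,np.degrees(np.arctan2(M[1,0],M[0,0]))
def go(x,y,z,yaw):
    s,M,psi=st()
    d=M.T@(np.array([x,y,z])-s['position']); e=(yaw-psi+180)%360-180
    tilt=M.T@np.array([0,0,-1.]); rv=np.cross([0,0,1],tilt)
    print('travel',np.round(d,1).tolist(),'dr',np.round([rv[0],rv[1],-np.radians(e)],4).tolist(),'dist',round(float(np.linalg.norm(d))))
    print('at',s['position'].round(1).tolist(),'yaw',round(float(psi),2),'w',round(float(s['gripper_width']),1),'t',round(s['clock'],2),'F',s['contact_force'].round(1).tolist(),'j',s['joints'].round(2).tolist())
E
python3 - <<'E'
from h import *
go(531.8,338.5,380,-3.8)
E
```

```text
travel [396.5, 134.6, 24.2] dr [0.0017, -0.0001, -0.2576] dist 419
at [198.8, 592.4, 403.9] yaw -18.56 w 85.3 t 0.15 F [-0.8, -0.4, 0.2] j [1.51, 0.39, 0.01, -0.0, -1.19, -0.26]
```

Call:
move_arm(fingers=[85,85,85,85,85,85,85,85,85,85], travel=[[40,13.5,2.4],[80,27,5],[120,40.5,7],[160,54,10],[200,68,12],[240,81.5,15],[280,95,17],[320,108.5,20],[360,122,22],[396.5,134.6,24]], dr=[[0,0,-0.026],[0,0,-0.052],[0,0,-0.077],[0,0,-0.103],[0,0,-0.129],[0,0,-0.155],[0,0,-0.18],[0,0,-0.206],[0,0,-0.232],[0,0,-0.2576]])

```text
clock: 1.15
position: [533.2, 337.3, 380.2]
ee_rot: [0.999, -0.033, -0.0, 0.0]
contact_force: [-0.3, 0.6, -0.3]
gripper_width: 84.7
grasp_force: 0.0
```

```bash
python3 - <<'E'
from h import *
import time
im=grab('wrist','wr1')[:,:,::-1].copy()
go(619,76,380,-8.5)
hsv=cv2.cvtColor(im,cv2.COLOR_BGR2HSV);H,S,V=[hsv[:,:,i].astype(int) for i in range(3)]
print(rect('wr1',im,(S<60)&(V>110),0,500))
E
```

```text
travel [100.2, 252.1, 0.1] dr [0.0023, -0.0001, 0.0791] dist 271
at [536.4, 334.4, 379.6] yaw -3.97 w 84.9 t 1.2 F [2.2, -0.4, 1.4] j [0.81, 0.41, -0.01, 0.0, -1.15, 0.69]
[([189.1, 96.8, 63.3, 48.9, 87.0], [462.0, 409.0]), ([223.8, 619.1, 61.9, 48.8, 85.4], [96.0, 409.0]), ([292.7, 351.6, 292.9, 103.6, 86.4], [281.0, 349.0]), ([354.2, 651.7, 170.1, 56.2, -71.9], [46.0, 331.0]), ([320.6, 44.5, 172.1, 69.9, 64.4], [514.0, 328.0]), ([426.3, 45.6, 103.0, 71.5, -1.7], [529.0, 249.0]), ([531.9, 339.2, 97.4, 68.9, -3.3], [278.0, 176.0]), ([544.8, 541.1, 105.0, 62.7, -0.2], [86.0, 168.0]), ([622.3, 60.0, 102.6, 51.2, -8.2], [544.0, 75.0])]
```

View pics/wr1.png

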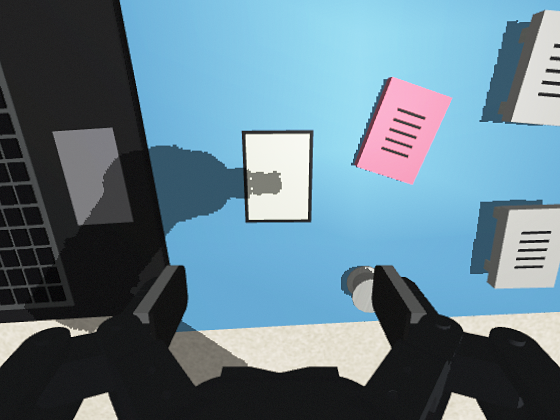

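The wrist view puts the white pad at (278,176) px, which gives world (531.9, 339.2). That agrees with the top camera to within 1 mm. Next I hover over cover A.

Call:
move_arm(fingers=[85,85,85,85,85,85,85,85,85,85], travel=[[10,25,10],[25,60,25],[40,100,40],[60,145,55],[77,190,70],[92,225,80],[101,248,80],[104.4,256,80],[104.4,256,80],[104.4,256,80]], dr=[[0,0,0.01],[0,0,0.02],[0,0,0.04],[0,0,0.06],[0,0,0.07],[0,0,0.08],[0,0,0.082],[0,0,0.082],[0,0,0.082],[0,0,0.082]])

```text
clock: 2.2
position: [619.0, 77.2, 300.8]
ee_rot: [0.997, -0.074, 0.0, -0.0]
contact_force: [-0.4, 1.0, -0.3]
gripper_width: 84.8
grasp_force: 0.0
```

```bash
python3 - <<'E'
from h import *
im=grab('wrist','wr2')[:,:,::-1].copy()
hsv=cv2.cvtColor(im,cv2.COLOR_BGR2HSV);H,S,V=[hsv[:,:,i].astype(int) for i in range(3)]
print(rect('wr2',im,(S<60)&(V>150),34,500))
go(619,76,189,-8.5)
t=grab('top','top1')[:,:,::-1].copy()
E
```

```text
[([469.7, 72.3, 64.1, 39.9, 88.0], [312.0, 358.0]), ([465.6, -117.8, 62.5, 60.1, 3.1], [533.0, 329.0]), ([587.2, 81.8, 63.7, 26.2, 81.6], [282.0, 248.0]), ([643.7, 73.2, 64.0, 43.3, 81.5], [281.0, 178.0]), ([738.4, 68.6, 39.8, 13.5, -9.8], [264.0, 30.0]), ([773.8, 183.8, 105.7, 13.7, 89.7], [75.0, 7.0])]
travel [0.3, 1.6, 111.9] dr [-0.0004, -0.0003, 0.0014] dist 112
at [618.9, 77.5, 300.9] yaw -8.42 w 85.0 t 2.25 F [0.2, -0.5, 0.1] j [0.38, 0.47, -0.13, -0.0, -0.97, 1.04]
```

View pics/wr2.png

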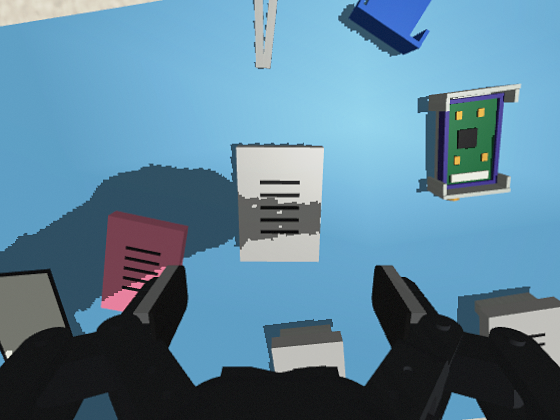

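The wrist view shows cover A centred at (280,203) px, with both ends visible, so its centre is about (619.5, 76.8). Descend and grip.

Call:
move_arm(fingers=[85,85,85,85,85,85,64,55,55,55], travel=[[0,0.5,25],[0.3,1,55],[0.3,1,80],[0.3,1,100],[0.3,1,112],[0.3,1,112],[0.3,1,112],[0.3,1,112],[0.3,1,112],[0.3,1,112]], dr=[[0,0,0],[0,0,0],[0,0,0],[0,0,0],[0,0,0],[0,0,0],[0,0,0],[0,0,0],[0,0,0],[0,0,0]])

```text
clock: 3.3
position: [620.0, 75.8, 190.6]
ee_rot: [0.997, -0.074, 0.002, -0.001]
contact_force: [-0.9, 1.8, 4.9]
gripper_width: 62.1
grasp_force: 66.1
```

```bash
python3 - <<'E'
from h import *
go(619,76,300,-8.5)
E
```

```text
travel [-0.6, -0.2, -109.4] dr [-0.0018, -0.0034, 0.0007] dist 109
at [620.0, 75.8, 190.6] yaw -8.46 w 62.1 t 3.3 F [-0.9, 1.8, 4.9] j [0.38, 0.6, -0.23, 0.0, -0.73, 1.04]
```

Call:
move_arm(fingers=[55,55,55,55,55,55,55,55,55,55], travel=[[0,0,-15],[0,0,-50],[-8,-20,-85],[-25,-55,-111],[-45,-90,-111],[-65,-130,-111],[-87,-172,-111],[-108,-215,-111],[-125.4,-247.2,-111],[-125.4,-247.2,-111]], dr=[[0,0,0],[0,0,0],[0,0,-0.01],[0,0,-0.02],[0,0,-0.04],[0,0,-0.06],[0,0,-0.07],[0,0,-0.08],[0,0,-0.087],[0,0,-0.087]])

```text
clock: 4.3
position: [530.1, 342.2, 299.5]
ee_rot: [1.0, -0.028, 0.0, -0.0]
contact_force: [-0.3, -1.4, -1.0]
gripper_width: 62.5
grasp_force: 65.7
```

Call:
move_arm(fingers=[55,55], travel=[[0,0,0],[0,0,0]], dr=[[0,0,0],[0,0,0]])

```text
clock: 4.5
position: [531.9, 337.4, 299.5]
ee_rot: [1.0, -0.031, -0.0, 0.0]
contact_force: [-0.2, -0.5, -1.0]
gripper_width: 62.2
grasp_force: 65.7
```

```bash
cat >> h.py <<'E'
def hs(im):
    h=cv2.cvtColor(im,cv2.COLOR_BGR2HSV);return [h[:,:,i].astype(int) for i in range(3)]
E
python3 - <<'E'
from h import *
im=grab('wrist','wr3')[:,:,::-1].copy()
t=grab('top','top2')[:,:,::-1].copy()
go(531.9,338.9,170,-3.5)
a=cv2.resize(t[120:310,100:460],None,fx=1.6,fy=1.6); b=cv2.resize(im,None,fx=1,fy=1)[60:]
cv2.imwrite('pics/m3.png',np.vstack([b[:,:],cv2.resize(a,(560,296))])[:600])
E
```

```text
travel [-0.3, -1.9, 129.6] dr [0.0004, 0.0004, -0.002] dist 130
at [532.2, 337.1, 299.7] yaw -3.61 w 62.5 t 4.6 F [0.4, 0.2, -0.8] j [0.82, 0.48, -0.12, -0.0, -0.97, 0.69]
```

View pics/m3.png

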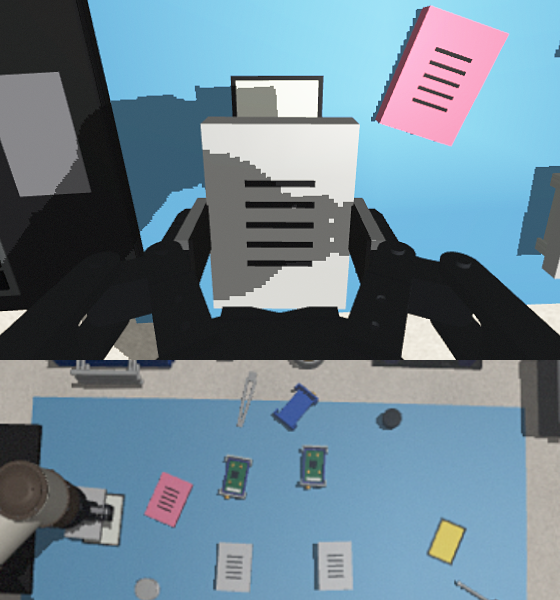

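Cover A is held square. Its far edge is at y≈184 px and its near edge at y≈368 px, x 203–358. The opened unit shows a board, so A had a tray.

```bash
python3 - <<'E'
from h import *
p=w('wr3',[[203,184],[358,184],[347,368],[214,368]],143)
print(p.round(1), p.mean(0).round(1), p[:2].mean(0)-p[2:].mean(0))
s,M,psi=st(); print((M.T@(p.mean(0)-s['position'])).round(1))
E
```

```text
[[578.9 365.  143. ]
 [575.1 303.1 143. ]
 [483.7 307.4 143. ]
 [487.7 371.7 143. ]] [531.4 336.8 143. ] [91.34970916 -5.53241489  0.        ]
[ -0.7   0.3 156.7]
```

Call:
move_arm(fingers=[55,55,55,55,55,55,55,55,55], travel=[[0.2,-0.5,25],[0.4,-1,60],[0.4,-1.5,95],[0.4,-1.5,115],[0.4,-1.5,122],[0.4,-1.5,126],[0.4,-1.5,128],[0.4,-1.5,128.5],[0.4,-1.5,128.5]], dr=[[0,0,0],[0,0,-0.002],[0,0,-0.002],[0,0,-0.002],[0,0,-0.002],[0,0,-0.002],[0,0,-0.002],[0,0,-0.002],[0,0,-0.002]])

```text
clock: 5.5
position: [532.5, 340.1, 172.4]
ee_rot: [1.0, -0.03, 0.001, -0.001]
contact_force: [-0.5, 0.0, -0.9]
gripper_width: 62.6
grasp_force: 65.8
```

```bash
python3 - <<'E'
from h import *
go(532.4,338.9,170.6,-3.5)
E
```

```text
travel [-0.1, 1.2, 1.8] dr [-0.0016, -0.0014, 0.0019] dist 2
at [532.5, 340.1, 172.4] yaw -3.39 w 62.6 t 5.5 F [-0.5, 0.0, -0.9] j [0.82, 0.63, -0.22, 0.0, -0.71, 0.69]
```

Call:
move_arm(fingers=[55,55,55,65,75,85,85,85], travel=[[-0.1,0.8,1],[-0.1,0.8,2],[-0.1,0.8,2],[-0.1,0.8,2],[-0.1,0.8,2],[-0.1,0.8,2],[-0.1,0.8,2],[-0.1,0.8,2]], dr=[[0,0,0],[0,0,0],[0,0,0],[0,0,0],[0,0,0],[0,0,0],[0,0,0],[0,0,0]])

```text
clock: 6.3
position: [532.1, 339.1, 169.0]
ee_rot: [1.0, -0.03, -0.0, 0.0]
contact_force: [0.9, 0.6, -0.5]
gripper_width: 85.1
grasp_force: 0.0
```

```bash
python3 - <<'E'
from h import *
go(443.2,72.8,300,-2.2)
E
```

```text
travel [-73.0, 271.1, -130.9] dr [0.0002, 0.0002, -0.0208] dist 310
at [532.1, 339.1, 169.0] yaw -3.39 w 85.1 t 6.3 F [0.9, 0.6, -0.5] j [0.82, 0.64, -0.23, -0.0, -0.71, 0.69]
```

Call:
move_arm(fingers=[85,85,85,85,85,85,85,85,85,85], travel=[[0,0,-30],[0,0,-75],[-8,28,-115],[-20,73,-131],[-33,120,-131],[-45,168,-131],[-58,215,-131],[-68,250,-131],[-73,271,-131],[-73,271,-131]], dr=[[0,0,0],[0,0,0],[0,0,-0.005],[0,0,-0.01],[0,0,-0.015],[0,0,-0.02],[0,0,-0.02],[0,0,-0.02],[0,0,-0.021],[0,0,-0.021]])

```text
clock: 7.3
position: [441.9, 70.6, 300.3]
ee_rot: [1.0, -0.021, -0.0, 0.0]
contact_force: [1.1, 1.0, 0.6]
gripper_width: 85.0
grasp_force: 0.0
```

Call:
move_arm(fingers=[85,85,85], travel=[[0,0,0],[0,0,0],[0,0,0]], dr=[[0,0,0],[0,0,0],[0,0,0]])

```text
clock: 7.6
position: [443.7, 73.8, 300.2]
ee_rot: [1.0, -0.018, 0.0, -0.0]
contact_force: [0.0, 0.8, -0.3]
gripper_width: 84.7
grasp_force: 0.0
```

```bash
python3 - <<'E'
from h import *
im=grab('wrist','wr4')[:,:,::-1].copy()
H,S,V=hs(im)
print('cov B',rect('wr4',im,(S<60)&(V>110),34,500))
t=grab('top','top3')[:,:,::-1].copy();H,S,V=hs(t)
roi=np.zeros(H.shape,bool);roi[145:280,118:440]=1
print('top',rect('top3',t,roi&(S<60)&(V>110),34)); print('pile z14',rect('top3',t,roi&(S<60)&(V>110),14))
print('pcb',rect('top3',t,roi&(H>40)&(H<85)&(S>60),20,20))
go(443.2,72.8,189,-2.2)
E
```

```text
cov B [([241.9, -95.4, 42.1, 32.8, 88.7], [463.0, 409.0]), ([349.0, 230.0, 45.2, 24.0, -89.2], [97.0, 315.0]), ([317.5, 78.5, 197.2, 91.5, 88.1], [280.0, 339.0]), ([343.5, -118.3, 143.0, 61.5, 66.1], [506.0, 317.0]), ([417.1, 74.1, 64.1, 38.7, 88.3], [286.0, 243.0]), ([469.6, 72.4, 64.4, 40.1, 87.9], [283.0, 171.0]), ([450.9, -115.3, 92.3, 55.5, 2.9], [530.0, 184.0])]
top [([385.7, 327.9, 130.9, 56.5, -88.1], [166.0, 274.0]), ([411.3, 63.0, 41.6, 26.6, -88.5], [254.0, 265.0]), ([404.7, 197.6, 128.8, 105.3, -59.2], [206.0, 266.0]), ([451.4, -119.9, 91.9, 65.3, 1.3], [315.0, 252.0]), ([529.0, 330.2, 94.6, 69.3, -3.8], [167.0, 222.0]), ([543.3, -491.8, 333.5, 3.9, -0.4], [439.0, 224.0]), ([771.1, -280.9, 400.2, 15.8, -88.4], [370.0, 146.0]), ([744.4, 32.9, 118.9, 52.9, -88.8], [263.0, 148.0])]
pile z14 [([385.4, 333.1, 132.7, 57.3, -88.1], [166.0, 274.0]), ([411.3, 64.6, 42.1, 27.0, -88.5], [254.0, 265.0]), ([404.6, 201.0, 130.5, 106.8, -59.2], [206.0, 266.0]), ([451.9, -120.9, 93.1, 66.2, 1.3], [315.0, 252.0]), ([530.6, 335.4, 95.9, 70.2, -3.8], [167.0, 222.0]), ([545.1, -497.9, 338.0, 4.0, -0.4], [439.0, 224.0]), ([776.1, -284.1, 405.7, 16.0, -88.4], [370.0, 146.0]), ([748.9, 34.0, 120.5, 53.6, -88.8], [263.0, 148.0])]
pcb [([622.5, 75.9, 52.8, 33.5, -9.3], [251.0, 194.0]), ([644.5, -76.0, 58.4, 33.4, 1.1], [301.0, 187.0])]
travel [-0.2, 0.8, 111.1] dr [0.0001, 0.0001, 0.0013] dist 111
at [443.5, 73.6, 300.1] yaw -2.13 w 84.9 t 7.7 F [0.5, 0.0, 1.1] j [0.53, 0.2, -0.55, 0.0, -0.81, 1.01]
```

Call:
move_arm(fingers=[85,85,85,85,85,85,64,55,55,55], travel=[[0,0.4,25],[0,0.4,55],[0,0.4,80],[0,0.4,100],[0,0.4,111],[0,0.4,111],[0,0.4,111],[0,0.4,111],[0,0.4,111],[0,0.4,111]], dr=[[0,0,0],[0,0,0],[0,0,0],[0,0,0],[0,0,0],[0,0,0],[0,0,0],[0,0,0],[0,0,0],[0,0,0]])

```text
clock: 8.7
position: [443.6, 72.8, 190.3]
ee_rot: [1.0, -0.019, 0.001, -0.001]
contact_force: [-0.2, 1.3, 4.5]
gripper_width: 62.3
grasp_force: 65.9
```

```bash
python3 - <<'E'
from h import *
go(532.2,339,300,-3.4)
E
```

```text
travel [78.7, -269.5, -109.2] dr [-0.0014, -0.0025, 0.0215] dist 301
at [443.6, 72.8, 190.3] yaw -2.17 w 62.3 t 8.7 F [-0.2, 1.3, 4.5] j [0.53, 0.39, -0.67, 0.0, -0.5, 1.01]
```

Call:
move_arm(fingers=[55,55,55,55,55,55,55,55,55,55], travel=[[0,0,-15],[0,0,-50],[8,-25,-85],[21,-72,-111],[34,-118,-111],[47,-162,-111],[60,-207,-111],[71,-245,-111],[77,-263,-111],[78.7,-269.5,-111]], dr=[[0,0,0],[0,0,0],[0,0,0.005],[0,0,0.01],[0,0,0.015],[0,0,0.02],[0,0,0.021],[0,0,0.021],[0,0,0.0215],[0,0,0.0215]])

```text
clock: 9.7
position: [532.3, 340.5, 299.5]
ee_rot: [1.0, -0.029, -0.0, 0.0]
contact_force: [-1.1, -0.0, -0.5]
gripper_width: 62.1
grasp_force: 65.8
```

Call:
move_arm(fingers=[55,55,55], travel=[[0,0,0],[0,0,0],[0,0,0]], dr=[[0,0,0],[0,0,0],[0,0,0]])

```text
clock: 10.0
position: [531.8, 337.5, 300.4]
ee_rot: [1.0, -0.03, -0.0, 0.0]
contact_force: [0.1, -0.7, -0.7]
gripper_width: 62.4
grasp_force: 65.8
```

```bash
cat >> h.py <<'E'
def held(f,zt):
    im=cv2.imread(f'pics/{f}.png');H,S,V=hs(im)
    p=np.zeros(H.shape,np.uint8);p[100:400,150:420]=1
    m=((S<60)&(V>70)&(p>0)).astype(np.uint8)
    m=cv2.morphologyEx(m,cv2.MORPH_CLOSE,np.ones((9,9),np.uint8))
    return m
E
python3 - <<'E'
from h import *
im=grab('wrist','wr5')[:,:,::-1].copy()
t=grab('top','top4')
go(532.2,339,184.3,-3.4)
cv2.imwrite('pics/m5.png',im[60:])
E
```

```text
travel [0.2, -1.3, 116.3] dr [-0.0001, 0.0, -0.0013] dist 116
at [532.0, 337.7, 300.6] yaw -3.48 w 62.3 t 10.1 F [-0.7, 0.3, -0.5] j [0.82, 0.48, -0.12, -0.0, -0.97, 0.69]
```

View pics/m5.png

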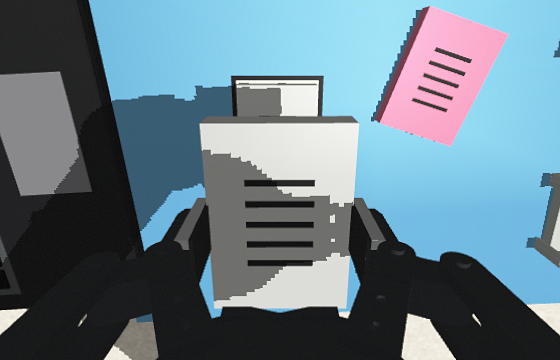

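Cover B is held the same way as the first, with its edges at y≈183 and y≈368 px in the full frame. The first cover lies inside the pad's border. Lower it onto the pile.

Call:
move_arm(fingers=[55,55,55,55,55,55,55,55,55], travel=[[0.2,-0.3,25],[0.2,-0.3,60],[0.2,-0.3,85],[0.2,-0.3,102],[0.2,-0.3,109],[0.2,-0.3,112],[0.2,-0.3,114],[0.2,-0.3,114],[0.2,-0.3,114]], dr=[[0,0,0],[0,0,0],[0,0,0],[0,0,0],[0,0,0],[0,0,0],[0,0,0],[0,0,0],[0,0,0]])

```text
clock: 11.0
position: [532.5, 339.2, 187.2]
ee_rot: [1.0, -0.03, 0.001, -0.001]
contact_force: [0.2, -1.1, -0.5]
gripper_width: 62.5
grasp_force: 65.8
```

```bash
python3 - <<'E'
from h import *
go(532.2,339,184.3,-3.4)
E
```

```text
travel [-0.3, 0.2, 2.9] dr [-0.0013, -0.0012, -0.0003] dist 3
at [532.5, 339.2, 187.2] yaw -3.42 w 62.5 t 11.0 F [0.2, -1.1, -0.5] j [0.82, 0.61, -0.21, 0.0, -0.74, 0.69]
```

Call:
move_arm(fingers=[55,55,55,55,65,75,85,85,85], travel=[[-0.3,0.2,1],[-0.3,0.2,2],[-0.3,0.2,2.8],[-0.3,0.2,2.8],[-0.3,0.2,2.8],[-0.3,0.2,2.8],[-0.3,0.2,2.8],[-0.3,0.2,2.8],[-0.3,0.2,2.8]], dr=[[0,0,0],[0,0,0],[0,0,0],[0,0,0],[0,0,0],[0,0,0],[0,0,0],[0,0,0],[0,0,0]])

```text
clock: 11.9
position: [532.1, 338.9, 183.2]
ee_rot: [1.0, -0.03, -0.0, 0.0]
contact_force: [-0.4, 0.2, -0.4]
gripper_width: 85.0
grasp_force: 0.0
```

```bash
python3 - <<'E'
from h import *
go(451.4,-119.9,300,1.3)
E
```

```text
travel [-53.1, 462.8, -116.7] dr [0.0001, 0.0001, -0.0824] dist 480
at [532.1, 338.9, 183.2] yaw -3.42 w 85.0 t 11.9 F [-0.4, 0.2, -0.4] j [0.82, 0.62, -0.22, 0.0, -0.73, 0.69]
```

Call:
move_arm(fingers=[85,85,85,85,85,85,85,85,85,85], travel=[[0,0,-30],[0,0,-75],[-4,30,-110],[-9,76,-117],[-14,124,-117],[-20,173,-117],[-26,222,-117],[-31,270,-117],[-36,318,-117],[-42,365,-117]], dr=[[0,0,0],[0,0,0],[0,0,-0.01],[0,0,-0.02],[0,0,-0.03],[0,0,-0.04],[0,0,-0.05],[0,0,-0.06],[0,0,-0.07],[0,0,-0.0824]])

```text
clock: 12.9
position: [467.6, -24.8, 300.7]
ee_rot: [1.0, 0.012, 0.0, -0.0]
contact_force: [0.2, 0.3, 0.7]
gripper_width: 84.9
grasp_force: 0.0
```

Call:
move_arm(fingers=[85,85,85,85,85,85], travel=[[-10.5,42,0],[-17,80,0],[-19.1,96.8,0],[-19.1,96.8,0],[-19.1,96.8,0],[-19.1,96.8,0]], dr=[[0,0,0],[0,0,0],[0,0,0],[0,0,0],[0,0,0],[0,0,0]])

```text
clock: 13.5
position: [451.6, -119.5, 300.5]
ee_rot: [1.0, 0.012, 0.0, -0.0]
contact_force: [0.9, -0.2, 0.6]
gripper_width: 85.0
grasp_force: 0.0
```

```bash
python3 - <<'E'
from h import *
im=grab('wrist','wr6')[:,:,::-1].copy()
H,S,V=hs(im)
print('cov C',rect('wr6',im,(S<60)&(V>110),34,500,20000))
t=grab('top','top5')[:,:,::-1].copy();H,S,V=hs(t)
roi=np.zeros(H.shape,bool);roi[145:280,118:440]=1
print('pile z28',rect('top5',t,roi&(S<60)&(V>110),28,500,2000))
print('pcb',rect('top5',t,roi&(H>40)&(H<85)&(S>60),20,20))
go(451.4,-119.9,189,1.3)
E
```

```text
cov C [([260.1, -300.8, 42.2, 32.9, -87.8], [463.0, 409.0]), ([251.8, 52.0, 41.8, 32.9, -89.5], [96.0, 409.0]), ([351.9, -321.8, 127.2, 43.8, 69.6], [508.0, 327.0]), ([321.3, -122.4, 197.4, 83.8, -88.8], [279.0, 342.0]), ([344.5, 54.3, 92.4, 34.3, -89.1], [67.0, 317.0]), ([431.9, -120.9, 63.9, 54.1, -87.0], [289.0, 238.0]), ([479.9, -118.4, 64.2, 34.8, -86.7], [281.0, 173.0])]
pile z28 [([430.7, 83.1, 140.0, 139.3, -84.8], [246.0, 257.0]), ([455.4, -59.0, 110.3, 108.7, 5.2], [293.0, 250.0]), ([529.9, 333.8, 95.5, 73.6, -3.2], [167.0, 222.0])]
pcb [([621.5, -74.8, 57.1, 33.7, -2.0], [301.0, 195.0]), ([619.0, 76.1, 59.3, 34.1, -8.3], [252.0, 194.0])]
travel [-0.3, 0.6, 111.4] dr [-0.0, -0.0001, 0.0016] dist 111
at [451.7, -119.3, 300.4] yaw 1.39 w 85.1 t 13.6 F [-0.1, 0.9, -0.9] j [0.09, 0.23, -0.51, -0.0, -0.83, 1.5]
```

Call:
move_arm(fingers=[85,85,85,85,85,85,64,55,55,55], travel=[[0,0.4,25],[-0.5,0.4,55],[-0.5,0.4,80],[-0.5,0.4,100],[-0.5,0.4,111.4],[-0.5,0.4,111.4],[-0.5,0.4,111.4],[-0.5,0.4,111.4],[-0.5,0.4,111.4],[-0.5,0.4,111.4]], dr=[[0,0,-0.015],[0,0,-0.027],[0,0,-0.027],[0,0,-0.027],[0,0,-0.027],[0,0,-0.027],[0,0,-0.027],[0,0,-0.027],[0,0,-0.027],[0,0,-0.027]])

```text
clock: 14.6
position: [451.5, -120.4, 190.2]
ee_rot: [1.0, 0.025, 0.001, -0.0]
contact_force: [-0.3, 2.8, 7.2]
gripper_width: 62.2
grasp_force: 65.9
```

```bash
python3 - <<'E'
from h import *
go(532.2,339,300,-3.4)
E
```

```text
travel [104.0, -454.7, -109.5] dr [-0.0, -0.0029, 0.1097] dist 479
at [451.5, -120.4, 190.2] yaw 2.89 w 62.2 t 14.6 F [-0.3, 2.8, 7.2] j [0.09, 0.41, -0.63, 0.0, -0.53, 1.53]
```

Call:
move_arm(fingers=[55,55,55,55,55,55,55,55,55,55], travel=[[0,0,-15],[0,0,-50],[6,-25,-85],[17,-72,-111],[28,-120,-111],[38,-168,-111],[49,-216,-111],[60,-264,-111],[71,-312,-111],[82,-360,-111]], dr=[[0,0,0],[0,0,0],[0,0,0.01],[0,0,0.02],[0,0,0.04],[0,0,0.06],[0,0,0.08],[0,0,0.1],[0,0,0.11],[0,0,0.11]])

```text
clock: 15.6
position: [514.6, 244.9, 300.1]
ee_rot: [1.0, -0.03, -0.0, -0.0]
contact_force: [0.6, -0.4, -0.5]
gripper_width: 62.2
grasp_force: 65.9
```

```bash
python3 - <<'E'
from h import *
go(532.2,339,300,-3.4)
E
```

```text
travel [11.9, -95.0, 0.1] dr [-0.0001, 0.0002, -0.001] dist 96
at [514.6, 244.9, 300.1] yaw -3.46 w 62.2 t 15.6 F [0.6, -0.4, -0.5] j [0.73, 0.39, -0.27, -0.0, -0.91, 0.78]
```

Call:
move_arm(fingers=[55,55,55,55,55,55], travel=[[5,-40,0],[9,-75,0],[11.6,-96,0],[11.6,-96,0],[11.6,-96,0],[11.6,-96,0]], dr=[[0,0,0],[0,0,0],[0,0,0],[0,0,0],[0,0,0],[0,0,0]])

```text
clock: 16.2
position: [532.1, 337.1, 299.8]
ee_rot: [1.0, -0.031, -0.0, 0.0]
contact_force: [-0.3, 0.4, -0.7]
gripper_width: 62.4
grasp_force: 65.8
```

```bash
python3 - <<'E'
from h import *
im=grab('wrist','wr7')[:,:,::-1].copy()
t=grab('top','top6')[:,:,::-1].copy()
go(532.2,339,198.3,-3.4)
cv2.imwrite('pics/m7.png',np.vstack([im[60:],cv2.resize(t[120:310,100:460],(560,240))]))
H,S,V=hs(t)
roi=np.zeros(H.shape,bool);roi[145:280,118:440]=1
print('pcb',rect('top6',t,roi&(H>40)&(H<85)&(S>60),20,20))
E
```

```text
travel [-0.1, -2.0, 101.9] dr [0.0002, 0.0003, -0.0022] dist 102
at [532.2, 337.0, 300.2] yaw -3.52 w 62.1 t 16.3 F [-0.5, 0.3, -0.9] j [0.82, 0.48, -0.12, -0.0, -0.97, 0.69]
pcb [([451.7, -119.2, 56.8, 33.0, 1.3], [315.0, 251.0]), ([622.5, -74.8, 55.2, 33.7, -2.0], [301.0, 194.0]), ([622.5, 75.6, 52.8, 34.1, -9.3], [251.0, 194.0])]
```

View pics/m7.png

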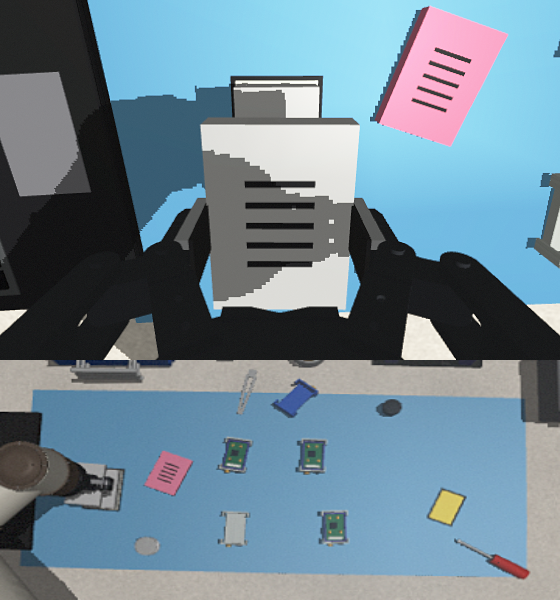

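The third cover is held square. Chassis B is empty, so the trays are in A, C and D. D's unit was knocked to about (622, -75). Lower the third cover.

Call:
move_arm(fingers=[55,55,55,55,55,55,55,55,55], travel=[[0,-0.8,25],[0,-0.8,55],[0,-0.8,75],[0,-0.8,90],[0,-0.8,96],[0,-0.8,99],[0,-0.8,99],[0,-0.8,99],[0,-0.8,99]], dr=[[0,0,-0.002],[0,0,-0.002],[0,0,-0.002],[0,0,-0.002],[0,0,-0.002],[0,0,-0.002],[0,0,-0.002],[0,0,-0.002],[0,0,-0.002]])

```text
clock: 17.2
position: [532.6, 339.1, 202.1]
ee_rot: [1.0, -0.029, 0.001, -0.001]
contact_force: [0.3, 0.8, -0.2]
gripper_width: 62.5
grasp_force: 65.9
```

```bash
python3 - <<'E'
from h import *
go(532.2,339,198.3,-3.4)
E
```

```text
travel [-0.4, 0.1, 3.8] dr [-0.0014, -0.0013, 0.0011] dist 4
at [532.6, 339.1, 202.1] yaw -3.34 w 62.5 t 17.2 F [0.3, 0.8, -0.2] j [0.82, 0.59, -0.2, 0.0, -0.77, 0.69]
```

Call:
move_arm(fingers=[55,55,55,55,65,75,85,85,85], travel=[[-0.4,0.1,1.5],[-0.4,0.1,2.7],[-0.4,0.1,3.5],[-0.4,0.1,3.5],[-0.4,0.1,3.5],[-0.4,0.1,3.5],[-0.4,0.1,3.5],[-0.4,0.1,3.5],[-0.4,0.1,3.5]], dr=[[0,0,0],[0,0,0],[0,0,0],[0,0,0],[0,0,0],[0,0,0],[0,0,0],[0,0,0],[0,0,0]])

```text
clock: 18.1
position: [532.0, 338.9, 197.4]
ee_rot: [1.0, -0.029, -0.0, 0.0]
contact_force: [0.0, -0.2, -0.3]
gripper_width: 84.9
grasp_force: 0.0
```

```bash
python3 - <<'E'
from h import *
go(619.5,76.5,300,-8.4)
E
```

```text
travel [102.7, 256.8, -102.6] dr [0.0001, 0.0001, 0.0883] dist 295
at [532.0, 338.9, 197.4] yaw -3.34 w 84.9 t 18.1 F [0.0, -0.2, -0.3] j [0.82, 0.6, -0.21, -0.0, -0.76, 0.69]
```

Call:
move_arm(fingers=[85,85,85,85,85,85,85], travel=[[0,0,-30],[0,0,-75],[0,0,-120],[0,0,-160],[0,0,-173],[0,0,-173],[0,0,-173]], dr=[[0,0,0],[0,0,0],[0,0,0],[0,0,0],[0,0,0],[0,0,0],[0,0,0]])

```text
clock: 18.8
position: [531.5, 338.6, 369.0]
ee_rot: [1.0, -0.029, -0.001, 0.001]
contact_force: [0.1, -0.1, -0.8]
gripper_width: 84.9
grasp_force: 0.0
```

```bash
python3 - <<'E'
from h import *
im=grab('wrist','wr8')[:,:,::-1].copy()
cv2.imwrite('pics/m8.png',cv2.resize(im[90:260,180:380],(800,680))[:600])
go(619.5,76.5,300,-8.4)
E
```

```text
travel [103.4, 256.2, 68.5] dr [0.0026, 0.0032, 0.0879] dist 285
at [531.5, 338.5, 368.2] yaw -3.36 w 84.9 t 18.85 F [0.3, -0.7, -0.5] j [0.82, 0.42, -0.03, -0.0, -1.12, 0.69]
```

View pics/m8.png

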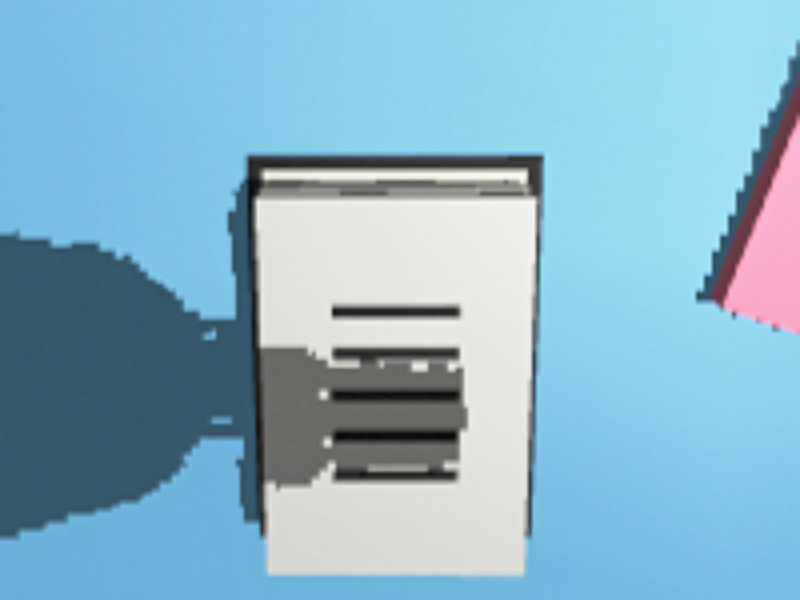

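The pile is square and sits within the pad's border. Now for tray A.

Call:
move_arm(fingers=[85,85,85,85,85,85,85,85,85,85], travel=[[10,25,10],[25,62,20],[43,107,35],[61,151,48],[79,195,60],[94,232,70],[102,253,70],[103.2,256.5,70],[103.2,256.5,70],[103.2,256.5,70]], dr=[[0,0,0.01],[0,0,0.02],[0,0,0.04],[0,0,0.06],[0,0,0.08],[0,0,0.088],[0,0,0.088],[0,0,0.088],[0,0,0.088],[0,0,0.088]])

```text
clock: 19.85
position: [619.8, 77.6, 299.7]
ee_rot: [0.997, -0.073, -0.001, 0.0]
contact_force: [0.3, 0.3, -0.6]
gripper_width: 84.9
grasp_force: 0.0
```

Call:
move_arm(fingers=[85,85,85], travel=[[0,0,0],[0,0,0],[0,0,0]], dr=[[0,0,0],[0,0,0],[0,0,0]])

```text
clock: 20.15
position: [619.9, 77.6, 300.7]
ee_rot: [0.997, -0.072, 0.0, -0.0]
contact_force: [0.0, -0.6, 0.0]
gripper_width: 84.8
grasp_force: 0.0
```

```bash
python3 - <<'E'
from h import *
p=w('wr8',np.array([[255,198],[540,198],[525,575],[268,575]])/4+[180,90],42);print('pile',p.round(1).tolist(),p.mean(0))
im=grab('wrist','wr9')[:,:,::-1].copy()
H,S,V=hs(im)
print('pcb',rect('wr9',im,(H>40)&(H<85)&(S>60),20,300))
print('indigo',rect('wr9',im,(((H>113)&(H<140)&(S>60))|((H>40)&(H<85)&(S>60))),20,300))
go(619.5,76.5,181,-8.4)
cv2.imwrite('pics/m9.png',cv2.resize(im[90:290,160:400],(720,600)))
E
```

```text
pile [[578.5, 367.6, 42.0], [574.8, 303.1, 42.0], [482.8, 309.1, 42.0], [486.6, 372.8, 42.0]] [530.68414009 338.14251886  42.        ]
pcb [([619.9, 76.7, 60.3, 35.2, -8.6], [280.0, 202.0]), ([621.8, -73.5, 60.9, 34.0, -1.0], [469.0, 172.0])]
indigo [([464.2, -125.7, 29.0, 28.1, -87.5], [525.0, 328.0]), ([619.2, 76.9, 68.0, 42.0, -8.4], [280.0, 201.0]), ([621.4, -72.1, 68.7, 46.8, -1.3], [468.0, 171.0])]
travel [-0.3, 1.0, 119.7] dr [-0.0002, -0.0003, 0.0014] dist 120
at [619.9, 77.5, 300.7] yaw -8.32 w 85.0 t 20.2 F [-0.3, -0.4, 0.6] j [0.38, 0.47, -0.13, -0.0, -0.97, 1.04]
```

View pics/m9.png

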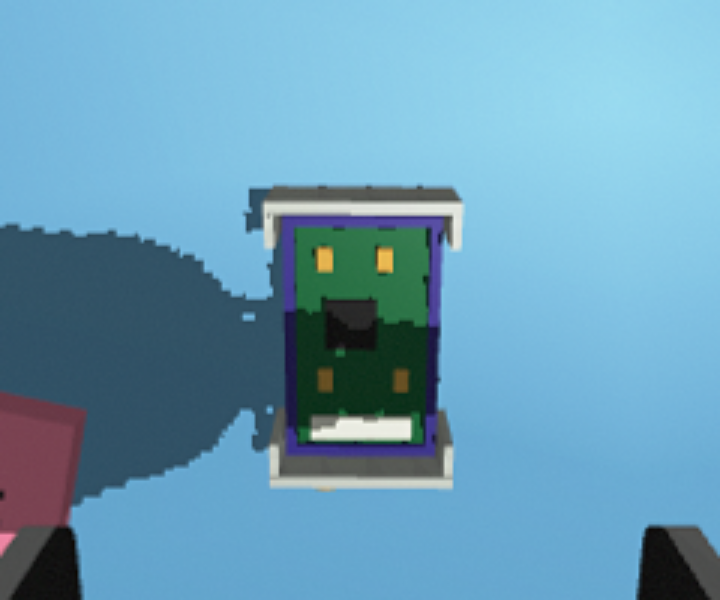

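Tray A's outline spans x 285–440 and y 217–455 in the crop. That gives centre (619.2, 76.9), size 68x42 mm and yaw -8.4°. Grip it.

Call:
move_arm(fingers=[85,85,70,60,60,60,45,35,35,35], travel=[[0,0.5,25],[-0.5,0.5,55],[-0.5,0.5,85],[-0.5,0.5,105],[-0.5,0.5,118.7],[-0.5,0.5,118.7],[-0.5,0.5,118.7],[-0.5,0.5,118.7],[-0.5,0.5,118.7],[-0.5,0.5,118.7]], dr=[[0,0,0],[0,0,0],[0,0,0],[0,0,0],[0,0,0],[0,0,0],[0,0,0],[0,0,0],[0,0,0],[0,0,0]])

```text
clock: 21.2
position: [620.0, 76.6, 183.3]
ee_rot: [0.997, -0.073, 0.001, -0.001]
contact_force: [-0.6, 2.0, 4.0]
gripper_width: 40.4
grasp_force: 61.5
```

```bash
python3 - <<'E'
from h import *
go(503.6,-338.8,300,-22.2)
E
```

```text
travel [-54.4, 427.8, -117.3] dr [-0.0013, -0.0027, 0.2415] dist 447
at [620.0, 76.6, 183.3] yaw -8.36 w 40.4 t 21.2 F [-0.6, 2.0, 4.0] j [0.38, 0.61, -0.24, 0.0, -0.72, 1.04]
```

Call:
move_arm(fingers=[35,35,35,35,35,35,35,35,35,35], travel=[[0,0,-10],[0,0,-40],[-2,15,-80],[-7,55,-115],[-13,102,-118],[-19,150,-118],[-25,198,-118],[-31,246,-118],[-37,294,-118],[-43,340,-118]], dr=[[0,0,0],[0,0,0],[0,0,0.02],[0,0,0.05],[0,0,0.09],[0,0,0.13],[0,0,0.17],[0,0,0.21],[0,0,0.2415],[0,0,0.2415]])

```text
clock: 22.2
position: [526.2, -255.5, 300.5]
ee_rot: [0.981, -0.193, 0.0, -0.0]
contact_force: [0.8, -0.7, -1.7]
gripper_width: 39.9
grasp_force: 61.3
```

```bash
python3 - <<'E'
from h import *
go(503.6,-338.8,300,-22.2)
E
```

```text
travel [10.6, 85.6, 0.5] dr [-0.0001, -0.0004, -0.001] dist 86
at [526.2, -255.5, 300.5] yaw -22.26 w 39.9 t 22.2 F [0.8, -0.7, -1.7] j [-0.18, 0.41, -0.23, -0.0, -0.93, 1.36]
```

```bash
python3 - <<'E'
from h import *
im=grab('wrist','wr10')[:,:,::-1].copy()
H,S,V=hs(im)
print('yel',rect('wr10',im,(H>20)&(H<35)&(S>120),0,300))
m=((H>113)&(H<140)&(S>60))|((H>40)&(H<85)&(S>60)); m[:, :150]=0
print('tray',rect('wr10',im,m,300.5-163.3,300))
go(503.6,-338.8,300,-22.2)
cv2.imwrite('pics/m10.png',im)
E
```

```text
yel [([503.6, -339.9, 73.3, 47.1, -21.9], [380.0, 182.0])]
tray [([526.8, -256.5, 70.4, 42.2, -22.6], [280.0, 269.0])]
travel [10.8, 80.3, 0.5] dr [0.0014, 0.0005, -0.006] dist 81
at [524.4, -260.5, 300.3] yaw -22.55 w 40.4 t 22.25 F [0.3, -3.3, 0.1] j [-0.18, 0.41, -0.23, 0.0, -0.93, 1.36]
```

View pics/m10.png

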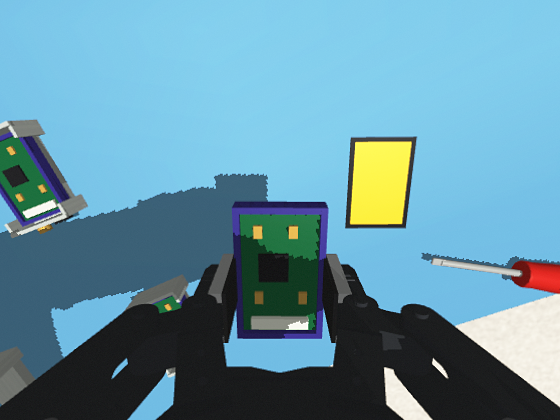

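The wrist view shows the tray held square at (280,269) px. The yellow pad is at (380,182) px, world (503.6, -339.6), yaw -22°. The screwdriver's tip is clear of the pad.

Call:
move_arm(fingers=[35,35,35,35,35,35,35,35], travel=[[4,35,10],[8,70,35],[10.2,88,65],[10.2,88.3,70],[10.2,88.3,70],[10.2,88.3,70],[10.2,88.3,70],[10.2,88.3,70]], dr=[[0,0,0],[0,0,0],[0,0,-0.003],[0,0,-0.003],[0,0,-0.003],[0,0,-0.003],[0,0,-0.003],[0,0,-0.003]])

```text
clock: 23.05
position: [504.1, -338.7, 231.3]
ee_rot: [0.982, -0.19, 0.001, 0.0]
contact_force: [0.1, 0.1, -0.2]
gripper_width: 40.0
grasp_force: 61.3
```

```bash
python3 - <<'E'
from h import *
go(503.6,-339.3,173.3,-22)
E
```

```text
travel [-0.4, 0.8, 58.0] dr [-0.0001, -0.0026, 0.0006] dist 58
at [504.1, -338.7, 231.3] yaw -21.96 w 40.0 t 23.05 F [0.1, 0.1, -0.2] j [-0.33, 0.52, -0.25, 0.0, -0.8, 1.51]
```

Call:
move_arm(fingers=[35,35,35,35,35,35,35,35], travel=[[-0.3,0.5,20],[-0.3,0.5,38],[-0.3,0.5,48],[-0.3,0.5,54],[-0.3,0.5,57],[-0.3,0.5,57],[-0.3,0.5,57],[-0.3,0.5,57]], dr=[[0,0,0],[0,0,0],[0,0,0],[0,0,0],[0,0,0],[0,0,0],[0,0,0],[0,0,0]])

```text
clock: 23.85
position: [503.2, -339.8, 173.3]
ee_rot: [0.982, -0.191, 0.001, 0.0]
contact_force: [0.4, 0.1, 1.0]
gripper_width: 39.8
grasp_force: 61.5
```

```bash
python3 - <<'E'
from h import *
go(503.6,-339.3,173.3,-22)
E
```

```text
travel [0.2, -0.6, 0.0] dr [0.0, -0.0013, -0.0007] dist 1
at [503.2, -339.8, 173.3] yaw -22.04 w 39.8 t 23.85 F [0.4, 0.1, 1.0] j [-0.33, 0.6, -0.29, 0.0, -0.68, 1.51]
```

Touching with almost no force. Release, then rise and move to C.

Call:
move_arm(fingers=[45,55,62,62,62,62,62,62,62,62], travel=[[0.2,-0.3,0.3],[0.2,-0.3,0.3],[0.2,-0.3,0.3],[0.2,-0.3,0.3],[0,0,-20],[0,0,-60],[0,0,-100],[0,0,-127],[0,0,-127],[0,0,-127]], dr=[[0,0,0],[0,0,0],[0,0,0],[0,0,0],[0,0,0],[0,0,0],[0,0,0],[0,0,0],[0,0,0],[0,0,0]])

```text
clock: 24.85
position: [502.7, -339.6, 300.4]
ee_rot: [0.982, -0.191, 0.001, -0.0]
contact_force: [0.5, 0.3, 0.2]
gripper_width: 62.1
grasp_force: 0.0
```

```bash
cat >> h.py <<'E'
def trays(f,z):
    im=cv2.imread(f'pics/{f}.png');H,S,V=hs(im)
    m=((H>113)&(H<140)&(S>60))|((H>40)&(H<85)&(S>60))
    m=cv2.morphologyEx(m.astype(np.uint8),cv2.MORPH_CLOSE,np.ones((5,5),np.uint8))
    return rect(f,im,m,z,300)
E
python3 - <<'E'
from h import *
grab('wrist','wr11'); print('placed',trays('wr11',10))
t=grab('top','top7')[:,:,::-1].copy();H,S,V=hs(t)
roi=np.zeros(H.shape,bool);roi[145:280,118:440]=1
print('pcb top',rect('top7',t,roi&(H>40)&(H<85)&(S>60),20,20))
go(451.4,-119.7,300,2.9)
E
```

```text
placed [([467.2, -114.2, 53.4, 27.6, -84.5], [69.0, 319.0]), ([503.5, -339.1, 69.1, 45.4, -23.3], [278.0, 199.0])]
pcb top [([451.7, -119.2, 56.8, 33.0, 1.3], [314.0, 250.0]), ([620.9, -74.8, 58.4, 33.7, -2.0], [302.0, 195.0])]
travel [-129.9, -184.5, -1.0] dr [-0.0003, 0.0025, -0.4357] dist 226
at [502.5, -339.5, 298.6] yaw -22.07 w 62.3 t 24.95 F [-1.4, 0.0, 0.0] j [-0.33, 0.45, -0.18, -0.0, -0.95, 1.51]
```

Call:
move_arm(fingers=[70,70,70,70,70,70,70,70,70,70], travel=[[-14,-20,0],[-38,-55,0],[-63,-90,0],[-88,-125,0],[-110,-157,0],[-125,-177,0],[-129.5,-184,0],[-129.5,-184,0],[-129.5,-184,0],[-129.5,-184,0]], dr=[[0,0,-0.05],[0,0,-0.13],[0,0,-0.21],[0,0,-0.3],[0,0,-0.38],[0,0,-0.43],[0,0,-0.4357],[0,0,-0.4357],[0,0,-0.4357],[0,0,-0.4357]])

```text
clock: 25.95
position: [452.3, -121.4, 299.4]
ee_rot: [1.0, 0.025, -0.0, 0.0]
contact_force: [-0.1, -0.2, 0.3]
gripper_width: 70.1
grasp_force: 0.0
```

Call:
move_arm(fingers=[70,70], travel=[[0,0,0],[0,0,0]], dr=[[0,0,0],[0,0,0]])

```text
clock: 26.15
position: [452.1, -121.2, 299.6]
ee_rot: [1.0, 0.025, -0.0, 0.0]
contact_force: [-0.3, 0.2, -0.1]
gripper_width: 69.9
grasp_force: 0.0
```

```bash
python3 - <<'E'
from h import *
grab('wrist','wr12'); print(trays('wr12',20))
go(451.4,-119.7,182,2.9)
E
```

```text
[([450.8, -120.0, 67.8, 42.0, 2.9], [278.0, 202.0]), ([498.1, -312.2, 76.0, 40.8, 17.7], [541.0, 153.0]), ([589.2, -73.6, 41.8, 5.8, -87.0], [220.0, 4.0])]
travel [-0.6, -1.4, 117.7] dr [0.0, 0.0002, -0.0009] dist 118
at [452.1, -121.1, 299.7] yaw 2.85 w 69.8 t 26.2 F [0.6, 0.2, 0.1] j [0.09, 0.23, -0.51, 0.0, -0.82, 1.53]
```

Call:
move_arm(fingers=[70,70,65,60,60,60,45,35,35,35], travel=[[-0.6,-0.5,25],[-1.2,-1,55],[-1.2,-1,85],[-1.2,-1,105],[-1.2,-1,117.5],[-1.2,-1,117.5],[-1.2,-1,117.5],[-1.2,-1,117.5],[-1.2,-1,117.5],[-1.2,-1,117.5]], dr=[[0,0,0],[0,0,0],[0,0,0],[0,0,0],[0,0,0],[0,0,0],[0,0,0],[0,0,0],[0,0,0],[0,0,0]])

```text
clock: 27.2
position: [451.1, -119.6, 183.2]
ee_rot: [1.0, 0.026, 0.001, -0.0]
contact_force: [-0.4, 0.6, 4.1]
gripper_width: 39.9
grasp_force: 60.9
```

```bash
python3 - <<'E'
from h import *
go(503.4,-339.5,300,-22)
E
```

```text
travel [41.3, 222.3, -116.7] dr [0.0, -0.0021, 0.435] dist 254
at [451.1, -119.6, 183.2] yaw 2.92 w 39.9 t 27.2 F [-0.4, 0.6, 4.1] j [0.09, 0.42, -0.64, 0.0, -0.51, 1.53]
```

Call:
move_arm(fingers=[35,35,35,35,35,35,35,35,35,35], travel=[[0,0,-10],[0,0,-40],[2,10,-80],[8,43,-115],[16,85,-117],[25,130,-117],[33,175,-117],[39,207,-117],[41.2,222,-117],[41.2,222,-117]], dr=[[0,0,0],[0,0,0],[0,0,0.03],[0,0,0.1],[0,0,0.18],[0,0,0.27],[0,0,0.35],[0,0,0.42],[0,0,0.435],[0,0,0.435]])

```text
clock: 28.2
position: [502.9, -340.7, 299.2]
ee_rot: [0.981, -0.192, -0.0, -0.0]
contact_force: [-0.4, 1.4, -1.2]
gripper_width: 40.3
grasp_force: 61.3
```

Call:
move_arm(fingers=[35,35,35,35,35,35], travel=[[0,0,20],[0,0,55],[0,0,70],[0,0,70],[0,0,70],[0,0,70]], dr=[[0,0,0],[0,0,0],[0,0,0],[0,0,0],[0,0,0],[0,0,0]])

```text
clock: 28.8
position: [503.8, -338.8, 231.0]
ee_rot: [0.982, -0.19, 0.001, 0.0]
contact_force: [1.0, -0.2, -1.6]
gripper_width: 39.9
grasp_force: 61.3
```

```bash
python3 - <<'E'
from h import *
grab('wrist','wr13'); print(trays('wr13',arm.read_state()['position'][2]-163.2))
go(503.4,-339.5,183.2,-22)
E
```

```text
[([510.4, -342.0, 80.9, 42.1, -21.9], [279.0, 256.0])]
travel [-0.2, 0.6, 47.8] dr [0.0, -0.0029, 0.0009] dist 48
at [503.7, -338.9, 231.0] yaw -21.95 w 40.2 t 28.85 F [-0.1, -0.9, -0.5] j [-0.33, 0.52, -0.25, 0.0, -0.8, 1.51]
```

Call:
move_arm(fingers=[35,35,35,35,35,35,35,35], travel=[[-0.1,0.4,15],[-0.1,0.4,30],[-0.1,0.4,39],[-0.1,0.4,44],[-0.1,0.4,46.5],[-0.1,0.4,46.5],[-0.1,0.4,46.5],[-0.1,0.4,46.5]], dr=[[0,0,0],[0,0,0],[0,0,0],[0,0,0],[0,0,0],[0,0,0],[0,0,0],[0,0,0]])

```text
clock: 29.65
position: [503.1, -339.6, 183.3]
ee_rot: [0.982, -0.191, 0.001, 0.0]
contact_force: [0.5, 1.5, 0.6]
gripper_width: 40.1
grasp_force: 61.4
```

```bash
python3 - <<'E'
from h import *
go(503.4,-339.5,183.2,-22)
E
```

```text
travel [0.2, -0.2, 0.1] dr [-0.0, -0.0011, -0.0] dist 0
at [503.1, -339.6, 183.3] yaw -22.0 w 40.1 t 29.65 F [0.5, 1.5, 0.6] j [-0.33, 0.59, -0.28, 0.0, -0.7, 1.51]
```

Call:
move_arm(fingers=[45,55,62,62,62,62,62,62,62,62], travel=[[0.2,-0.1,0.2],[0.2,-0.1,0.2],[0.2,-0.1,0.2],[0.2,-0.1,0.2],[0,0,-20],[0,0,-60],[0,0,-100],[0,0,-117],[0,0,-117],[0,0,-117]], dr=[[0,0,0],[0,0,0],[0,0,0],[0,0,0],[0,0,0],[0,0,0],[0,0,0],[0,0,0],[0,0,0],[0,0,0]])

```text
clock: 30.65
position: [502.5, -339.3, 299.4]
ee_rot: [0.982, -0.191, -0.0, -0.0]
contact_force: [0.6, 0.3, -0.6]
gripper_width: 62.2
grasp_force: 0.0
```

```bash
python3 - <<'E'
from h import *
grab('wrist','wr14'); print('placed',trays('wr14',20))
t=grab('top','top8')[:,:,::-1].copy();H,S,V=hs(t)
roi=np.zeros(H.shape,bool);roi[145:280,118:440]=1
print('pcb top',rect('top8',t,roi&(H>40)&(H<85)&(S>60),20,20))
go(621.2,-74.5,300,-1.5)
E
```

```text
placed [([504.8, -339.8, 68.8, 45.1, -22.0], [278.0, 199.0])]
pcb top [([622.5, -74.8, 55.2, 33.7, -2.0], [301.0, 194.0])]
travel [10.8, -290.0, -1.9] dr [-0.0003, 0.0033, -0.3583] dist 290
at [502.4, -339.3, 298.1] yaw -22.03 w 61.7 t 30.75 F [0.1, -0.5, -0.4] j [-0.33, 0.45, -0.18, -0.0, -0.95, 1.51]
```

Call:
move_arm(fingers=[70,70,70,70,70,70,70,70,70,70], travel=[[1,-25,0],[3,-70,0],[5,-117,0],[6,-164,0],[8,-211,0],[9,-250,0],[10,-278,0],[10.8,-289.5,0],[10.8,-289.5,0],[10.8,-289.5,0]], dr=[[0,0,-0.03],[0,0,-0.09],[0,0,-0.15],[0,0,-0.21],[0,0,-0.27],[0,0,-0.32],[0,0,-0.35],[0,0,-0.358],[0,0,-0.358],[0,0,-0.358]])

```text
clock: 31.75
position: [621.0, -75.8, 298.7]
ee_rot: [1.0, -0.013, -0.001, 0.0]
contact_force: [0.2, -0.4, 0.6]
gripper_width: 69.9
grasp_force: 0.0
```

Call:
move_arm(fingers=[70,70,70], travel=[[0,0,0],[0,0,0],[0,0,0]], dr=[[0,0,0],[0,0,0],[0,0,0]])

```text
clock: 32.05
position: [621.1, -76.1, 300.0]
ee_rot: [1.0, -0.014, 0.0, -0.0]
contact_force: [0.1, 0.5, 0.5]
gripper_width: 69.8
grasp_force: 0.0
```

```bash
python3 - <<'E'
from h import *
im=grab('wrist','wr15')[:,:,::-1]; print(trays('wr15',20))
go(621.2,-74.5,182,-1.5)
cv2.imwrite('pics/m15.png',cv2.resize(im[90:290,160:400],(720,600)))
E
```

```text
[([506.4, -305.4, 83.4, 38.2, 12.6], [546.0, 318.0]), ([621.1, -74.3, 68.5, 42.0, -1.5], [277.0, 201.0])]
travel [-0.0, -1.5, 117.9] dr [-0.0, -0.0001, -0.0011] dist 118
at [621.2, -76.0, 299.9] yaw -1.57 w 70.1 t 32.1 F [-0.1, 1.1, -0.4] j [0.14, 0.47, -0.13, -0.0, -0.97, 1.41]
```

View pics/m15.png

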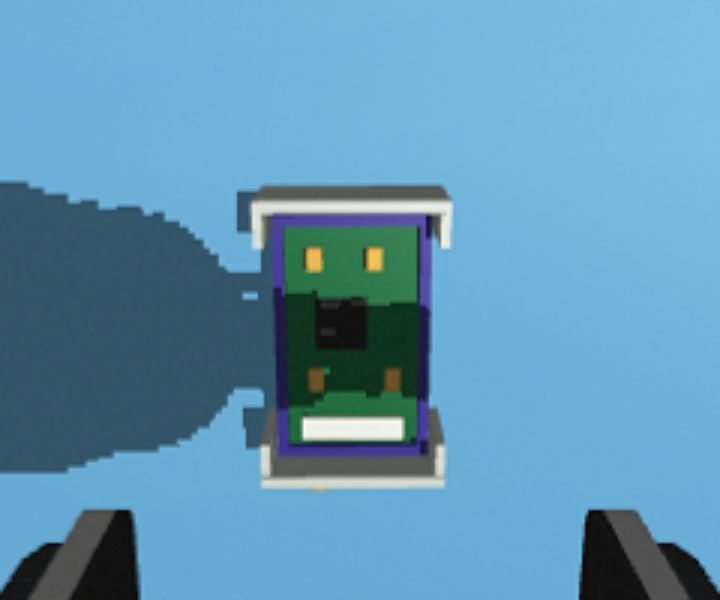

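Tray D sits properly in its knocked chassis, at x 275–430 and y 215–455 in the crop. Its centre is (621.1, -74.3) and its yaw is -1.5°.

Call:
move_arm(fingers=[70,70,65,60,60,60,45,35,35,35], travel=[[0,-0.7,25],[0,-1.3,55],[0,-1.3,85],[0,-1.3,105],[0,-1.3,118],[0,-1.3,118],[0,-1.3,118],[0,-1.3,118],[0,-1.3,118],[0,-1.3,118]], dr=[[0,0,0],[0,0,0],[0,0,0],[0,0,0],[0,0,0],[0,0,0],[0,0,0],[0,0,0],[0,0,0],[0,0,0]])

```text
clock: 33.1
position: [622.0, -73.8, 183.4]
ee_rot: [1.0, -0.013, 0.001, -0.0]
contact_force: [-0.1, 0.5, 4.3]
gripper_width: 40.3
grasp_force: 61.4
```

```bash
python3 - <<'E'
from h import *
go(503.4,-339.5,300,-22)
E
```

```text
travel [-111.4, 268.6, -117.0] dr [-0.0002, -0.0029, 0.3582] dist 313
at [622.0, -73.8, 183.4] yaw -1.48 w 40.3 t 33.1 F [-0.1, 0.5, 4.3] j [0.14, 0.61, -0.23, 0.0, -0.72, 1.4]
```

Call:
move_arm(fingers=[35,35,35,35,35,35,35,35,35,35], travel=[[0,0,-10],[0,0,-40],[-6,15,-80],[-20,50,-115],[-38,92,-118],[-55,134,-118],[-73,176,-118],[-91,218,-118],[-106,255,-118],[-110.9,268.6,-118]], dr=[[0,0,0],[0,0,0],[0,0,0.03],[0,0,0.08],[0,0,0.14],[0,0,0.2],[0,0,0.26],[0,0,0.32],[0,0,0.358],[0,0,0.358]])

```text
clock: 34.1
position: [501.6, -342.2, 300.2]
ee_rot: [0.981, -0.193, -0.0, 0.0]
contact_force: [0.2, 0.1, -0.3]
gripper_width: 40.2
grasp_force: 61.1
```

Call:
move_arm(fingers=[35,35,35,35,35,35,35,35], travel=[[0,0,0],[0,0,20],[0,0,50],[0,0,65],[0,0,65],[0,0,65],[0,0,65],[0,0,65]], dr=[[0,0,0],[0,0,0],[0,0,0],[0,0,0],[0,0,0],[0,0,0],[0,0,0],[0,0,0]])

```text
clock: 34.9
position: [504.2, -339.3, 236.2]
ee_rot: [0.982, -0.191, 0.001, 0.0]
contact_force: [-0.7, 0.4, -0.8]
gripper_width: 40.2
grasp_force: 61.1
```

```bash
python3 - <<'E'
from h import *
go(503.8,-339.6,193.3,-22)
E
```

```text
travel [-0.3, 0.4, 42.9] dr [-0.0, -0.0027, 0.0005] dist 43
at [504.2, -339.3, 236.2] yaw -21.97 w 40.2 t 34.9 F [-0.7, 0.4, -0.8] j [-0.33, 0.52, -0.24, 0.0, -0.81, 1.51]
```

Call:
move_arm(fingers=[35,35,35,35,35,35,35,35], travel=[[0,0.1,15],[0,0.1,27],[0,0.1,35],[0,0.1,39],[0,0.1,41.5],[0,0.1,41.5],[0,0.1,41.5],[0,0.1,41.5]], dr=[[0,0,0],[0,0,0],[0,0,0],[0,0,0],[0,0,0],[0,0,0],[0,0,0],[0,0,0]])

```text
clock: 35.7
position: [503.7, -339.6, 193.5]
ee_rot: [0.982, -0.191, 0.0, 0.0]
contact_force: [-0.4, 0.5, -0.7]
gripper_width: 40.1
grasp_force: 61.1
```

```bash
python3 - <<'E'
from h import *
go(503.8,-339.6,193.3,-22)
E
```

```text
travel [0.1, -0.1, 0.2] dr [-0.0, -0.0006, -0.0001] dist 0
at [503.7, -339.6, 193.5] yaw -22.01 w 40.1 t 35.7 F [-0.4, 0.5, -0.7] j [-0.33, 0.58, -0.27, 0.0, -0.72, 1.51]
```

Call:
move_arm(fingers=[35,45,55,62,62,62,62,62,62,62], travel=[[0,0,0.4],[0,0,0.4],[0,0,0.4],[0,0,0.4],[0,0,0.4],[0,0,-20],[0,0,-60],[0,0,-100],[0,0,-117],[0,0,-117]], dr=[[0,0,0],[0,0,0],[0,0,0],[0,0,0],[0,0,0],[0,0,0],[0,0,0],[0,0,0],[0,0,0],[0,0,0]])

```text
clock: 36.7
position: [504.2, -339.9, 314.0]
ee_rot: [0.982, -0.191, 0.004, 0.001]
contact_force: [-0.1, -0.2, -0.1]
gripper_width: 62.2
grasp_force: 0.0
```

```bash
python3 - <<'E'
from h import *
im=grab('wrist','wr16')[:,:,::-1]; print('placed',trays('wr16',30))
t=grab('top','top9')[:,:,::-1].copy();H,S,V=hs(t);z=grab('side','side9')[:,:,::-1]
roi=np.zeros(H.shape,bool);roi[145:280,118:440]=1
print('pile z42',rect('top9',t,roi&(S<60)&(V>110),42,500,2000))
a=cv2.resize(t[130:300,110:450],(560,280));b=cv2.resize(im[110:270,170:370],(400,320));c=cv2.resize(z[150:350,110:390],(400,320))
cv2.imwrite('pics/m16.png',np.vstack([np.hstack([a,np.zeros((280,240,3),np.uint8)]),np.hstack([b,c])]))
E
```

```text
placed [([506.2, -339.7, 72.7, 45.8, -22.0], [279.0, 202.0])]
pile z42 [([529.4, 337.4, 95.1, 66.2, -3.5], [163.0, 221.0]), ([564.5, -368.3, 109.6, 105.5, 71.7], [396.0, 213.0])]
```

View pics/m16.png

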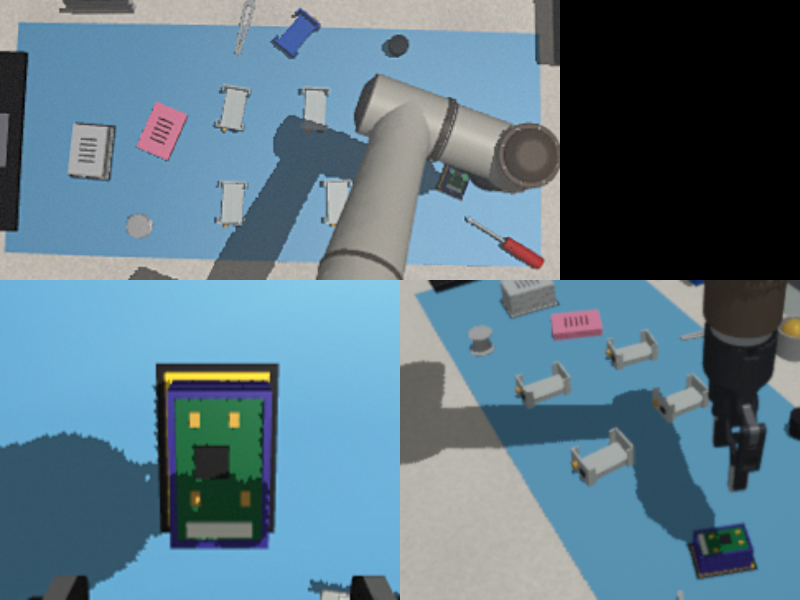

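The final view shows both piles square on their pads, all four chassis empty and upright, the bystanders in place and the gripper clear. Handing in.

```bash
python3 -c "
from bench import arm
print(arm.job_done())"
```

```text
the job is handed in; nothing more can be done
None
```

The job is handed in at about 37 s: the three covers present are stacked on the white pad, the three trays present on the yellow pad, all four emptied chassis stand upright, and the last pictures show the jar, spool, screwdriver and tweezers in place.

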